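Mount a ring choke on its stud

TASK

Mount the wound ring choke on the brass stud of the aluminium plate. Slip the parts over the stud in this order, each lying flat on the one before: the big blue rubber pad on the plate, the choke, the red pad, the steel washer, and last the yellow cap, open end down, over the end of the stud. Leave the orange relay and the green-and-white solder reel where they are.

Things in the scene. Friction and masses are not known exactly. Their poses are not given: they have to be found in the camera images.
- mount_plate: aluminium plate 120 x 110 x 6 mm fixed on the bench, with an upright brass stud at its centre: 6 mm in diameter (about 6.6 over the thread), rising 46 mm above the plate's top face (its last 3 mm tapered). Origin: on the stud's axis at the plate's underside, so the plate's top face is at z = 6 mm and the stud's tip at z = 52 mm; z up
- lower_pad: blue rubber pad: free-lying ring, axis upright (z up), origin at the centre of its underside; outer diameter 60 mm, hole 16 mm, 8 mm thick; firm, about 30 g
- choke: wound ring choke, grey core with copper windings, lying flat: 50 mm over the windings but solid only to about 42 mm across (the fingers sink into the windings), hole about 19 mm, its centre within 1 mm of the origin; about 120 g. Its solid underside is 1.9 mm above the origin, so the origin lies 1.9 mm below the surface it rests on; solid height 16 mm; z up
- upper_pad: red pad: free-lying ring, axis upright (z up), origin at the centre of its underside; outer diameter 44 mm, hole 16 mm, 7 mm thick; about 15 g
- washer: bright steel washer: free-lying ring, axis upright (z up), origin at the centre of its underside; outer diameter 34 mm, hole 16 mm, 6 mm thick; about 30 g
- cap: yellow plastic cap standing open end down: outer diameter 26 mm, 30 mm high, blind hole 14 mm in diameter and 22 mm deep from below; origin at the centre of its underside, z up; about 20 g
- orange_relay: orange relay block, 28 x 44 x 35 mm, loose; not to be moved. Origin at the centre of its underside
- green_reel: reel of solder with green flanges, lying flat, 62 mm in diameter, 32 mm high, loose; not to be moved. Origin at the centre of its underside
Mind the look-alikes: they are no part of the job. Several things have the shape of the lower_pad; the one meant has the colours described above. What is shaped like the mount_plate but brown is not meant.

How it is judged:
By the outcome, as a careful person would: the job done as asked, in the order asked, and still so for the second after the job is handed in, with the robot touching nothing.
It also fails if it takes over 104 s, if anything falls off the work surface, if the arm or the gripper's body presses on something with over 40 N, if the wrist force passes 120 N, or if a joint passes its speed limit or range.

ROBOT

A 7-joint arm with a two-finger parallel gripper is mounted at the origin on a cart in front of the work surface, level with it; the furniture and walls round the work are solid. World frame = base frame: x ahead of the robot, y to its left, z up, the work surface at z = 0. Lengths are in m, angles in rad, forces in N, time in s.
With the tool pointing down it reaches from about 0.4 to 0.85 m from the base axis. Payload 10.4 kg.
Tool frame: the origin (TCP) lies at the very end of the fingers, on their centre line; the grasp point (between the pads) lies 19 mm behind it (bot.grip_point_offset is the distance from the TCP to the grasp point, in m); z points along the fingers, y is the line along which they close (so a half turn about z gives the same grasp; the last joint's range is limited). The gripper opens to 87 mm and grips with 3 to 60 N. Pads are 19 mm wide; open, the fingers measure 117 mm over their backs; the gripper's body (75 mm by 190 mm) begins 51 mm behind the grasp point.
Start: joints at [1.119, 0.332, -0.065, 1.46, 0.022, 1.35, -0.088], TCP at [0.26, -0.568, 0.184] pointing down, gripper open.
Joint ranges: [-2.6, 2.6], [-0.5, 2.12], [-1.47, 1.34], [0.16, 2.42], [-1.27, 4.41], [0.06, 2.06], [-2.6, 2.6]. Speed limits (rad/s): [2.22, 2.22, 2.79, 2.79, 3.14, 3.14, 3.14].

INTERFACE

Orientations are given as a unit quaternion [x, y, z, w].
In Python, from bench import bot gives the robot as it stands.
- The arm moves only by the shell command python3 -m crank 'ROWS' [OPENING] [FORCE]. ROWS is a JSON list of rows, 1 to 8 of them, each of 4 numbers: dx, dy, dz in m, then a turn about the tool's z in rad; each row is the pose to reach, as a shift and turn from the pose commanded when the command began, along the tool's axes at that moment; what a row does not reach only later rows make up. A row lasts 1/12 s, in which the tool goes at most 0.0417 m and 0.125 rad, less where a joint would pass 70% of its speed; a pose out of reach is approached as far as the arm can. OPENING is the opening from 0.0 (shut) to 1.0 (fully open), set as the command begins (- or left out keeps the last). The fingers move at their own pace and stop on an object; FORCE is the grip in N (left out, the last holds). Time passes only in rows, so rows that do not move let the fingers close. It prints the time, the measured TCP pose, the force, the opening and the grip force at its end.
- bot.get_obs(): the state, without advancing time (a new reading comes with each control period).
- bot.get_image(name): name is "side" or "top" or "wrist"; returns the picture (384x512x3 uint8, red, green, blue); there is no depth.
- bot.calibration(name): a dict with "intrinsics" (3x3 intrinsics, pixels), "extrinsics" (4x4, takes a point from world to camera coordinates). Camera axes: x right, y up, looking along -z (the intrinsics and any distortion apply to the point x, -y, -z); pixel columns grow to the right and rows downward; lengths in m; the calibration is good to about 2 mm. A picture is of the moment at which its call begins: read the wrist's pose just before it. calibration takes no time and is no camera call; for the wrist camera it gives the pose at the moment of the call.
- bot.job_done(): hands the job in; it is judged then, once.
The state is a dict: "time": time; "joint_positions": joint angles; "joint_velocities": joint speeds; "joint_efforts": joint torques, N m; "eef_pos": TCP position; "ee_rot": TCP orientation; "ft_force": force on the tool from outside, world axes, zero at the start; "ft_torque": the same for the moment, N m; "width": opening from 0.0 (shut) to 1.0 (fully open); "gripper_force": force on a finger pad.
Only numpy, scipy, OpenCV 4.12 (cv2) and the standard library are available. Lean on these libraries where they do the work, as an engineer would, in place of code of your own. Each camera call takes 0.05 s, during which the arm holds its last target. There are 200 camera calls.

## Working session

There is one attempt and no reset: what is moved stays moved. The work goes in short steps, Python scripts to look and compute and a shell command to move; the robot and the scene stay as the last step left them, time stands still between calls to the robot, and variables do not carry over. Pictures are saved under pics/ and viewed, at most 14 in all, crops included, and the job is handed in when it is done.

```bash
mkdir -p pics; ls; python3 - <<'E'
from bench import bot
import cv2
for n in("top","side"):
    c=bot.calibration(n);print(n,c)
    cv2.imwrite(f"pics/{n}0.png",bot.get_image(n)[...,::-1])
o=bot.get_obs();print(o)
E
```

```text
pics
top {'intrinsics': array([[381.74751709,   0.        , 262.00076482],
       [  0.        , 381.74751709, 196.28816037],
       [  0.        ,   0.        ,   1.        ]]), 'extrinsics': array([[ 0.00925198, -0.99979936,  0.01776602,  0.02121039],
       [ 0.99323694,  0.01124469,  0.11555928, -0.5422229 ],
       [-0.11573587,  0.01657672,  0.99314169, -0.95824687],
       [ 0.        ,  0.        ,  0.        ,  1.        ]])}
side {'intrinsics': array([[359.27824654,   0.        , 253.60999916],
       [  0.        , 359.27824654, 184.58288833],
       [  0.        ,   0.        ,   1.        ]]), 'extrinsics': array([[ 0.99804764,  0.06242862, -0.00189299, -0.51177609],
       [-0.02976815,  0.5021115 ,  0.8642904 , -0.03339403],
       [ 0.05490695, -0.86254664,  0.50298958, -1.11334292],
       [ 0.        ,  0.        ,  0.        ,  1.        ]])}
{'time': 0.1, 'joint_positions': array([ 1.11943797,  0.33278585, -0.06467893,  1.46086452,  0.02162384,
        1.34987721, -0.08850205]), 'joint_velocities': array([ 0.00015162, -0.00084552, -0.00271862, -0.00283415,  0.00174946,
        0.00031698, -0.00120418]), 'joint_efforts': array([ 2.03945565e-03, -6.24544430e+01,  2.51031120e-02, -3.90719569e+01,
       -6.14080369e-02,  3.65655811e-02,  7.34687524e-05]), 'eef_pos': array([ 0.25965243, -0.56808475,  0.1834443 ]), 'ee_rot': array([ 9.77108188e-01,  2.12742110e-01, -1.73469743e-04, -5.94740791e-04]), 'ft_force': array([-0.38564265,  1.03918403,  0.20767252]), 'ft_torque': array([-0.02407901,  0.05829081,  0.0024787 ]), 'gripper_force': 0.0, 'width': 1.0021888524046636}
```

View pics/top0.png

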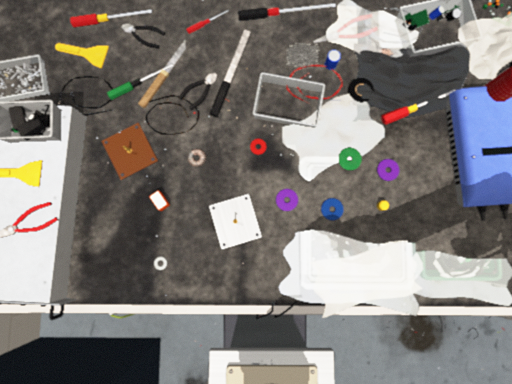

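View pics/side0.png

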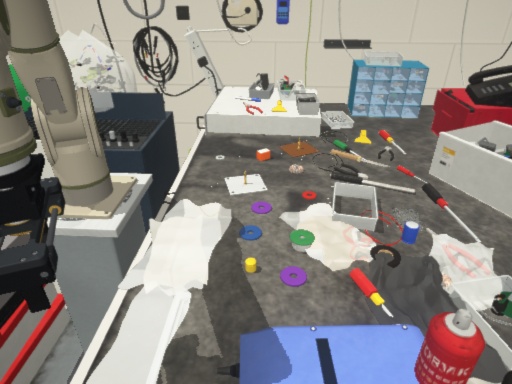

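The top view shows the plate at (235,221), blue pad (332,209), cap (384,205), red pad (258,146), choke (197,157), washer (160,263), relay (159,201) and reel (349,159). I'll enlarge it.

```bash
python3 - <<'E'
import cv2,numpy as np
im=cv2.imread("pics/top0.png")
def crop(x,y,w=66,h=48,s=6):
    return cv2.resize(im[y-h//2:y+h//2,x-w//2:x+w//2],None,fx=s,fy=s,interpolation=cv2.INTER_CUBIC)
P=[(235,221),(332,209),(197,157),(258,146),(160,263),(384,205)]
t=[crop(*p,w=44,h=44) if i else crop(235,221,w=44,h=44) for i,p in enumerate(P)]
g=np.vstack([np.hstack(t[:3]),np.hstack(t[3:])])
for i in range(0,g.shape[0],60): g[i,:]=g[i,:]//2+60
for i in range(0,g.shape[1],60): pass
for k in range(3):
    for j in (22,): g[:,k*264+132]=(0,255,0)
for k in range(2): g[k*264+132,:]=(0,255,0)
cv2.imwrite("pics/c1.png",g)
E
```

```text
(no output)
```

View pics/c1.png

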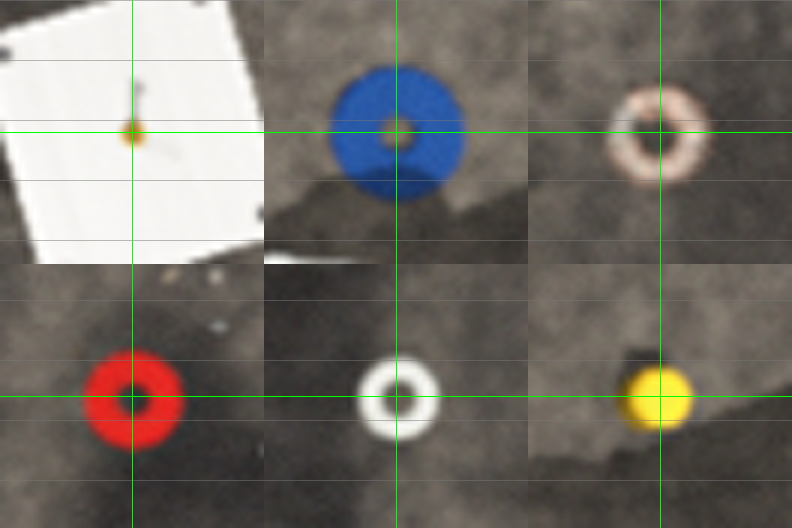

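The crops give centres at: blue (331.7,208.8), choke (196.3,157.0), red (257.9,146.2), washer (159.9,263.0) and cap top (383.8,204.9). The stud's brass blob is near (234.7,220.3), to be checked against the side view.

```bash
cat > h.py <<'E'
import numpy as np, cv2
from bench import bot
def at(cal,u,v,z):
    K,E=cal["intrinsics"],cal["extrinsics"]
    d=np.linalg.solve(K,[u,v,1.0])*[1,-1,-1]
    R,t=E[:3,:3],E[:3,3]; o=-R.T@t; d=R.T@d
    return o+d*(z-o[2])/d[2]
def px(cal,p):
    c=cal["extrinsics"]@np.r_[p,1]; q=cal["intrinsics"]@(c[:3]*[1,-1,-1]); return q[:2]/q[2]
def rot(q):
    from scipy.spatial.transform import Rotation as R
    return R.from_quat(q).as_matrix()
def go(p):  # delta in tool axes
    o=bot.get_obs(); return (rot(o["ee_rot"]).T@(np.array(p)-o["eef_pos"])).round(4)
E
python3 - <<'E'
from h import *
c=bot.calibration("top");s=bot.calibration("side")
for n,u,v,z in [("blue",331.7,208.8,.007),("choke",196.25,157,.009),("red",257.9,146.2,.006),("washer",159.9,263,.005),("cap",383.75,204.9,.03),("plate",234.2,221.5,.006),("tip",234.7,220.3,.052),("relay",159,201,.035),("reel",349,159,.032)]:
    p=at(c,u,v,z); print(n,p.round(4),np.hypot(*p[:2]).round(3),px(s,p).round(1))
im=bot.get_image("side")
a=im[120:280,200:330]
cv2.imwrite("pics/s1.png",cv2.resize(a,None,fx=5,fy=3.75 if 0 else 3.7,interpolation=cv2.INTER_CUBIC)[...,::-1])
o=bot.get_obs();print(go([.5,-.1,.15]), bot.calibration("wrist"))
E
```

```text
blue [ 0.5135 -0.159   0.007 ] 0.538 [250.1 231.2]
choke [0.6484 0.2033 0.009 ] 0.679 [296.2 168.1]
red [0.6809 0.0387 0.006 ] 0.682 [308.9 194. ]
washer [0.3677 0.2898 0.005 ] 0.468 [219.6 156.3]
cap [ 0.5231 -0.2904  0.03  ] 0.598 [250.2 258.7]
plate [0.4772 0.099  0.006 ] 0.487 [244.6 182.3]
tip [0.478  0.0953 0.052 ] 0.487 [244.5 170.4]
relay [0.5264 0.2911 0.035 ] 0.601 [262.2 149.9]
reel [ 0.6432 -0.2012  0.032 ] 0.674 [301.2 235.5]
[ 0.4132 -0.3258  0.0339] {'intrinsics': array([[311.48962055,   0.        , 258.86959444],
       [  0.        , 311.48962055, 193.90915824],
       [  0.        ,   0.        ,   1.        ]]), 'extrinsics': array([[ 0.4149813 , -0.90982933, -0.00105618, -0.62481554],
       [ 0.87839031,  0.40094367, -0.26014351,  0.03143057],
       [ 0.23710966,  0.10702696,  0.96556939, -0.39048383],
       [ 0.        ,  0.        ,  0.        ,  1.        ]])}
```

View pics/s1.png

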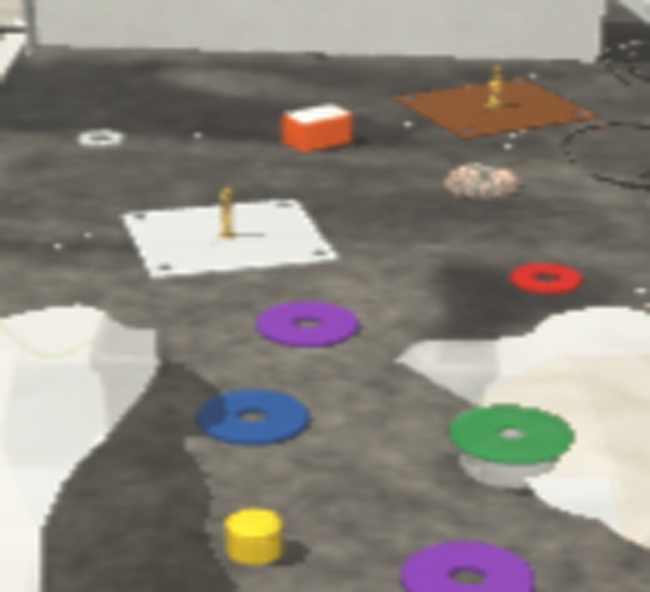

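Side view agrees: stud tip at (245.2,170.8), blue centre (250.4,232.4). Moving over the blue pad next.

```bash
python3 -c "
from h import *
print(go([.5135,-.159,.12]))"
```

```text
[ 0.4009 -0.2665  0.0638]
```

```bash
python3 -m crank '[[0.034,-0.022,0],[0.068,-0.044,0],[0.102,-0.066,0],[0.136,-0.088,0],[0.17,-0.11,0],[0.204,-0.132,0],[0.238,-0.155,0],[0.272,-0.178,0]]' 1.0; python3 -m crank '[[0.03,-0.02,0,0],[0.06,-0.04,0,0],[0.09,-0.06,0,0],[0.12,-0.08,0,0],[0.129,-0.0885,0.03,0],[0.129,-0.0885,0.06,0],[0.129,-0.0885,0.06,0]]'
```

```text
time: 0.73
eef_pos: [0.3388, -0.4309, 0.119]
ee_rot: [0.977, 0.214, -0.002, -0.003]
ft_force: [-1.7, 0.8, 0.4]
width: 0.997
gripper_force: 0.0Traceback (most recent call last):
ValueError: each row has 4 numbers
```

```bash
python3 -c "
from h import *
print(go([.5135,-.159,.12]))"; python3 -m crank '[[0.034,-0.022,-0.02,0],[0.068,-0.044,-0.03,0],[0.102,-0.066,-0.03,0],[0.136,-0.088,-0.03,0],[0.17,-0.11,-0.03,0],[0.204,-0.132,-0.02,0],[0.238,-0.155,0,0],[0.272,-0.178,0,0]]' 1.0; python3 - <<'E'
from h import *
print(go([.5135,-.159,.12]))
c=bot.calibration("wrist"); cv2.imwrite("pics/w1.png",bot.get_image("wrist")[...,::-1])
print(px(c,[.5135,-.159,.008]),px(c,bot.get_obs()["eef_pos"]))
np.save("w1E.npy",c["extrinsics"])
E
```

```text
[ 0.2723 -0.174  -0.0003]
time: 1.4
eef_pos: [0.5116, -0.1616, 0.1232]
ee_rot: [0.977, 0.212, -0.001, -0.0]
ft_force: [-0.7, -0.5, -0.7]
width: 0.994
gripper_force: 0.0
[ 0.0028 -0.0016  0.0032]
[257.08414971 177.54570113] [248.06279374 206.4584364 ]
```

View pics/w1.png

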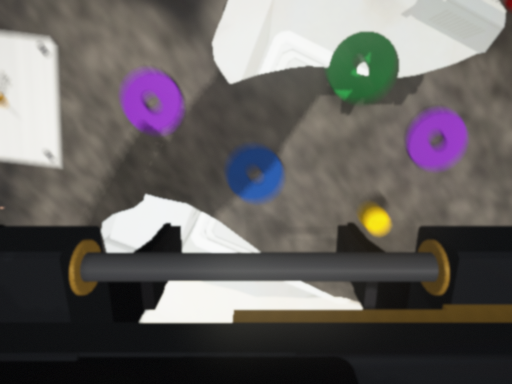

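The wrist view shows the blue pad at (255,174), predicted (257,177.5), with clear space around it. I'll let the arm settle and measure the blue blob by colour.

```bash
cat >> h.py <<'E'
def blob(im,lo,hi,near=None):
    m=cv2.inRange(cv2.cvtColor(im,cv2.COLOR_RGB2HSV),np.array(lo),np.array(hi))
    n,l,st,ce=cv2.connectedComponentsWithStats(m)
    if near is None: i=1+np.argmax(st[1:,4])
    else:
        i=min([k for k in range(1,n) if st[k,4]>25],key=lambda k:np.hypot(*(ce[k]-near)))
    x,y,w,h=st[i,:4]; (ex,ey),_=cv2.minEnclosingCircle(np.argwhere(l==i)[:,::-1].astype(np.float32))
    return (x+(w-1)/2,y+(h-1)/2),(w,h),(ex,ey)
E
python3 -m crank '[[0.003,-0.002,0,0],[0.003,-0.002,0,0]]'; python3 - <<'E'
from h import *
w=bot.calibration("wrist");im=bot.get_image("wrist")
t=bot.calibration("top");it=bot.get_image("top")
print(blob(im,(100,100,40),(122,255,255),(255,174)), blob(im,(20,120,100),(35,255,255),(377,220)))
print(blob(it,(100,100,40),(122,255,255),(332,209)), blob(it,(20,120,100),(35,255,255),(384,205)))
for c in(255,): 
    b=blob(im,(100,100,40),(122,255,255),(255,174));print(at(w,*b[0],.007),b)
    b=blob(im,(20,120,100),(35,255,255),(377,220));print(at(w,*b[0],.03))
# purple pads for cross-check of wrist vs top
for a,bb in(((152,102),(287,199)),((437,139),(388,170))):
    L,H=(130,80,60),(150,255,255)
    p=blob(im,L,H,a);q=blob(it,L,H,bb);print(p,q,at(w,*p[0],.007),at(t,*q[0],.007))
print(bot.get_obs()["eef_pos"])
E
```

```text
time: 1.62
eef_pos: [0.5147, -0.1588, 0.1252]
ee_rot: [0.977, 0.213, 0.0, 0.0]
ft_force: [-0.3, -0.3, -0.4]
width: 1.002
gripper_force: 0.0
((np.float64(258.5), np.float64(180.5)), (np.int32(56), np.int32(56)), (258.5, 180.5)) ((np.float64(376.0), np.float64(226.0)), (np.int32(33), np.int32(31)), (375.9214782714844, 225.78099060058594))
((np.float64(331.5), np.float64(62.5)), (np.int32(14), np.int32(14)), (331.0333251953125, 62.03333282470703)) ((np.float64(412.5), np.float64(108.0)), (np.int32(10), np.int32(11)), (412.5, 108.0))
[ 0.51410243 -0.15906234  0.007     ] ((np.float64(258.5), np.float64(180.5)), (np.int32(56), np.int32(56)), (258.5, 180.5))
[ 0.52535642 -0.28482584  0.03      ]
((np.float64(157.5), np.float64(110.0)), (np.int32(62), np.int32(63)), (157.4051971435547, 110.24832153320312)) ((np.float64(287.0), np.float64(200.0)), (np.int32(23), np.int32(23)), (286.63897705078125, 199.55136108398438)) [ 0.53750485 -0.03848685  0.007     ] [ 0.53562865 -0.0401176   0.007     ]
((np.float64(438.0), np.float64(147.5)), (np.int32(61), np.int32(60)), (438.5, 148.5)) ((np.float64(287.0), np.float64(200.0)), (np.int32(23), np.int32(23)), (286.63897705078125, 199.55136108398438)) [ 0.62164704 -0.31136771  0.007     ] [ 0.53562865 -0.0401176   0.007     ]
[ 0.5138432  -0.16080513  0.12503834]
```

```bash
python3 -c "
from h import *
print(go([.514,-.159,.003]))"
```

```text
[ 0.0009 -0.0017  0.122 ]
```

```bash
python3 -m crank '[[0.001,-0.001,0.04,0],[0.001,-0.001,0.08,0],[0.001,-0.001,0.105,0],[0.001,-0.001,0.115,0],[0.001,-0.001,0.118,0],[0.001,-0.001,0.118,0],[0.001,-0.001,0.118,0]]' && python3 -c "
from h import *
print(go([.514,-.159,.003]))"
```

```text
time: 2.3
eef_pos: [0.5158, -0.1585, 0.0081]
ee_rot: [0.977, 0.212, 0.001, 0.001]
ft_force: [0.9, 0.9, 0.8]
width: 1.002
gripper_force: 0.0
[-0.0019 -0.0003  0.0051]
```

```bash
python3 -m crank '[[-0.001,0,0.0045,0],[-0.001,0,0.0045,0],[-0.001,0,0.0045,0]]'; python3 -m crank '[[0,0,0,0],[0,0,0,0],[0,0,0,0],[0,0,0,0],[0,0,0,0],[0,0,0,0]]' 0.5 20
```

```text
time: 2.55
eef_pos: [0.514, -0.1582, 0.0024]
ee_rot: [0.977, 0.213, 0.0, 0.0]
ft_force: [-0.2, 1.0, -0.3]
width: 1.0
gripper_force: 0.0
time: 3.05
eef_pos: [0.5137, -0.1579, 0.0018]
ee_rot: [0.977, 0.213, -0.0, 0.0]
ft_force: [0.1, -0.4, 0.3]
width: 0.633
gripper_force: 0.0
```

```bash
python3 -m crank '[[0,0,0,0],[0,0,0,0],[0,0,0,0]]' 0.4 20; python3 - <<'E'
from h import *
cv2.imwrite("pics/w2.png",bot.get_image("wrist")[...,::-1])
E
```

```text
time: 3.3
eef_pos: [0.5137, -0.158, 0.0018]
ee_rot: [0.977, 0.213, 0.0, 0.0]
ft_force: [1.1, -0.6, 0.5]
width: 0.438
gripper_force: 0.0
```

View pics/w2.png

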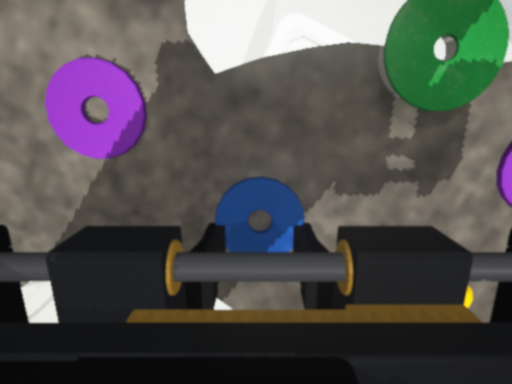

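The pad centre is at (260,220), ahead of the fingers. It looks squeezed forward, so I'll measure it.

```bash
python3 - <<'E'
from h import *
w=bot.calibration("wrist"); o=bot.get_obs()
print(px(w,o["eef_pos"]), px(w,o["eef_pos"]+[0,0,.019]), at(w,260,220,.008), go(at(w,260,220,.008)))
t=bot.calibration("top"); print(px(t,[.514,-.159,.008]))
E
```

```text
[258.37360203 217.30930704] [258.32859277 227.45050167] [ 0.51441012 -0.15882177  0.008     ] [ 0.0003  0.0011 -0.0062]
[331.78599263 208.56626712]
```

```bash
python3 - <<'E'
import cv2
im=cv2.imread("pics/w2.png")[165:330,150:370]
cv2.imwrite("pics/w2c.png",cv2.convertScaleAbs(cv2.resize(im,None,fx=3.6,fy=3.6,interpolation=cv2.INTER_CUBIC),alpha=2,beta=20))
E
```

```text
(no output)
```

View pics/w2c.png

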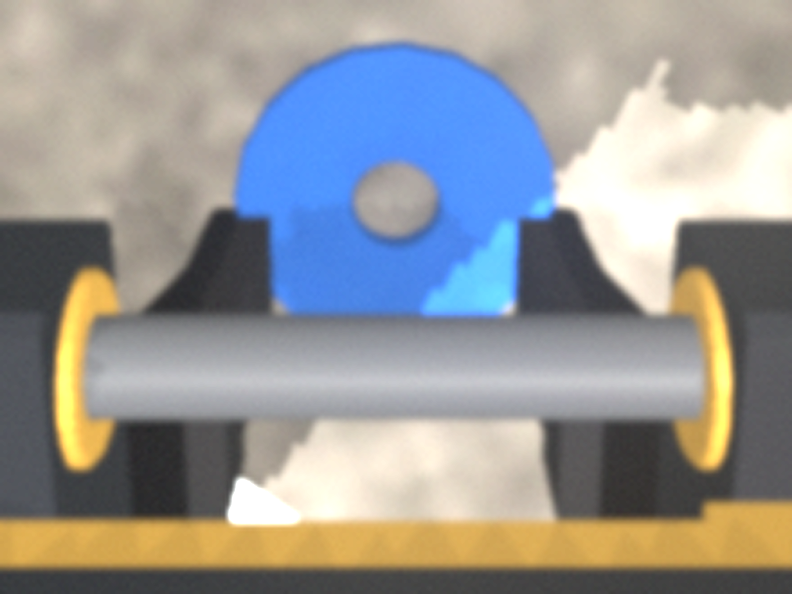

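```bash
python3 - <<'E'
from h import *
w=bot.calibration("wrist"); o=bot.get_obs(); R=rot(o["ee_rot"]);print(o["width"],o["eef_pos"],bot.grip_point_offset)
for h in(0,.01,.02,.03,.04,.05): print(h,[px(w,o["eef_pos"]+R@[x,y,-h]).round(1) for x,y in((.0095,-.019),(.0095,.019),(0,.019))])
t=bot.calibration("top");s=bot.calibration("side");print(px(t,o["eef_pos"]),px(s,o["eef_pos"]))
im=bot.get_image("side")
cv2.imwrite("pics/s2.png",cv2.resize(im[150:270,170:330],None,fx=5,fy=5,interpolation=cv2.INTER_CUBIC)[...,::-1])
E
```

```text
0.4242120315889584 [ 0.51368095 -0.15795976  0.00177114] 0.0187
0 [array([230.2, 204. ]), array([286.5, 204. ]), array([286.2, 217.3])]
0.01 [array([228.8, 208.5]), array([287.9, 208.5]), array([287.5, 222.4])]
0.02 [array([227.3, 213.5]), array([289.3, 213.5]), array([289., 228.])]
0.03 [array([225.6, 219. ]), array([291., 219.]), array([290.5, 234.2])]
0.04 [array([223.7, 225.2]), array([292.8, 225.1]), array([292.3, 241.1])]
0.05 [array([221.6, 232.1]), array([294.8, 232. ]), array([294.3, 248.8])]
[330.93348966 208.87651163] [250.21330589 232.51243907]
```

View pics/s2.png

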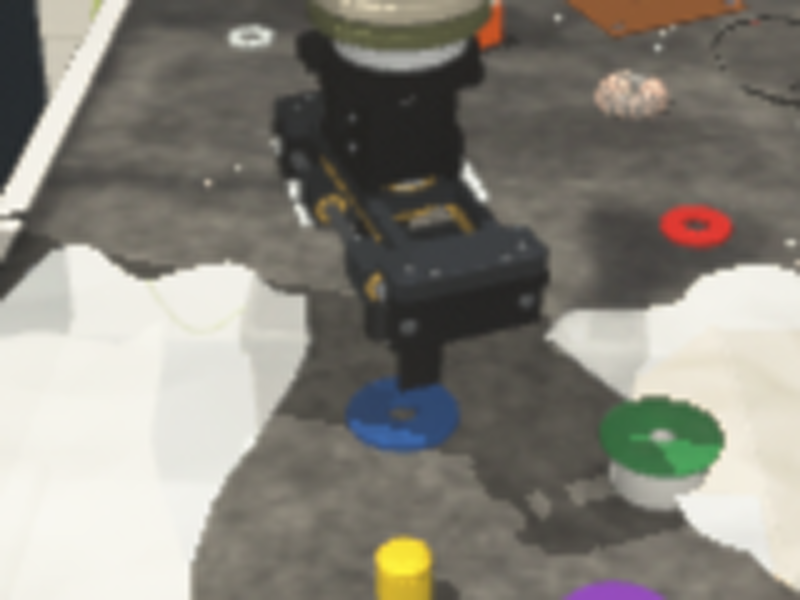

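The fingers are actually hovering about 40 mm above the reported TCP. The tip edges at row 225 and columns 225.6/293.9 fit h = 0.04, and the side view shows the tips above the pad. So the true tip z is the reported z plus 0.040. I'll reopen, then go down that much with force checks.

```bash
python3 -m crank '[[0,-0.0005,0,0],[0,-0.0005,0,0],[0,-0.0005,0,0],[0,-0.0005,0,0],[0,-0.0005,0,0],[0,-0.0005,0,0]]' 1.0; python3 -m crank '[[0,0,0.01,0],[0,0,0.02,0],[0,0,0.028,0],[0,0,0.032,0],[0,0,0.034,0],[0,0,0.034,0]]'
```

```text
time: 3.9
eef_pos: [0.5135, -0.1575, 0.0018]
ee_rot: [0.977, 0.213, 0.0, 0.0]
ft_force: [-0.5, 1.0, -0.5]
width: 0.785
gripper_force: 0.0
time: 4.4
eef_pos: [0.513, -0.1573, -0.033]
ee_rot: [0.977, 0.213, -0.0, -0.0]
ft_force: [0.4, 0.9, 0.2]
width: 0.995
gripper_force: 0.0
```

```bash
python3 -m crank '[[0.0005,0,0.002,0],[0.001,0.0005,0.003,0],[0.001,0.0005,0.003,0]]';python3 -m crank '[[0,0,0.0015,0],[0,0,0.0015,0]]'
```

```text
time: 4.65
eef_pos: [0.5148, -0.1576, -0.0352]
ee_rot: [0.977, 0.213, 0.0, 0.0]
ft_force: [0.0, -0.8, -0.5]
width: 0.998
gripper_force: 0.0
time: 4.82
eef_pos: [0.5146, -0.1576, -0.0368]
ee_rot: [0.977, 0.213, 0.0, 0.0]
ft_force: [-0.4, -0.7, 1.1]
width: 0.997
gripper_force: 0.0
```

Tip is now about 3 mm above the bench. Closing.

```bash
python3 -m crank '[[0,0,0,0],[0,0,0,0],[0,0,0,0],[0,0,0,0],[0,0,0,0],[0,0,0,0]]' 0.5 20; python3 -m crank '[[0,0,0,0],[0,0,-0.02,0],[0,0,-0.06,0],[0,0,-0.1,0],[0,0,-0.13,0],[0,0,-0.13,0]]'; python3 - <<'E'
from h import *
cv2.imwrite("pics/w3.png",cv2.convertScaleAbs(bot.get_image("wrist")[...,::-1],alpha=1.5))
o=bot.get_obs();R=rot(o["ee_rot"]);w=bot.calibration("wrist")
print(go([.4775,.097,.07]),o["eef_pos"],px(w,o["eef_pos"]+R@[0,0,-.043]),px(w,[.478,.097,.052]))
E
```

```text
time: 5.32
eef_pos: [0.5146, -0.1576, -0.0367]
ee_rot: [0.977, 0.213, 0.0, 0.0]
ft_force: [0.6, 0.1, 0.3]
width: 0.668
gripper_force: 19.9
time: 5.82
eef_pos: [0.5183, -0.1583, 0.0999]
ee_rot: [0.977, 0.213, 0.004, 0.003]
ft_force: [1.2, -0.7, -0.8]
width: 0.667
gripper_force: 19.9
[ 0.0701 -0.2485  0.0259] [ 0.51684461 -0.1581546   0.0967112 ] [258.24215925 243.41237798] [-68.72093932 110.55775311]
```

View pics/w3.png

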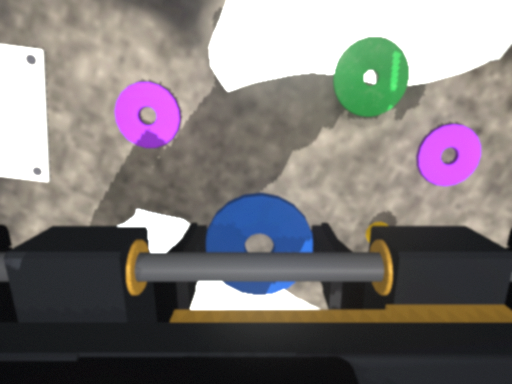

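The pad is held and centred at (259.5,244), predicted (258,243). I'll approach the stud, stopping short in tool x so the camera sees it.

```bash
python3 -m crank '[[0,-0.04,0,0],[0,-0.08,0,0],[0,-0.12,0,0],[0,-0.16,0,0],[0,-0.2,0,0],[0,-0.235,0,0],[0,-0.248,0,0],[0,-0.248,0,0]]';python3 -m crank '[[0,0,0,0],[0,0,0,0]]'; python3 - <<'E'
from h import *
w=bot.calibration("wrist");im=bot.get_image("wrist")
o=bot.get_obs()
t=px(w,[.4775,.097,.052]);b=px(w,[.4775,.097,.006]);print(t,b,go([.4775,.097,.07]))
x,y=int(t[0]),int((t[1]+b[1])/2)
print(x,y)
y0=max(0,y-60);x0=max(0,x-60)
cv2.imwrite("pics/w4.png",cv2.resize(im[y0:y0+120,x0:x0+120],None,fx=5,fy=5,interpolation=cv2.INTER_CUBIC)[...,::-1]);print(x0,y0)
E
```

```text
time: 6.53
eef_pos: [0.4098, 0.0706, 0.0926]
ee_rot: [0.977, 0.215, -0.0, 0.0]
ft_force: [-0.6, -0.1, 0.9]
width: 0.669
gripper_force: 19.9
time: 6.7
eef_pos: [0.4116, 0.0668, 0.0928]
ee_rot: [0.977, 0.212, -0.0, 0.0]
ft_force: [-0.5, -0.1, -0.3]
width: 0.67
gripper_force: 19.9
[258.00975755 107.51218712] [258.15265966 107.87582962] [ 0.0724 -0.0004  0.0228]
258 107
198 47
```

View pics/w4.png

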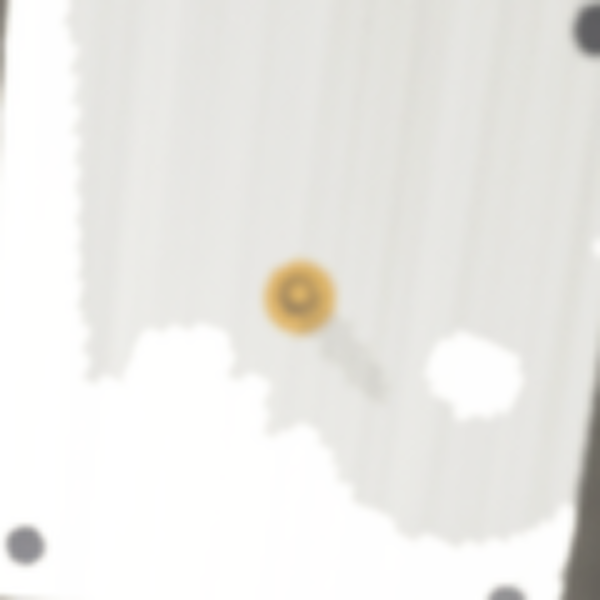

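The stud is seen end-on at (257.6,106.0), 1.5 px from prediction, so I take it as (0.4785, 0.0975). Now over it and down.

```bash
python3 -m crank '[[0.037,-0.0005,0,0],[0.07,-0.0005,0,0],[0.0735,-0.0005,0,0],[0.0735,-0.0005,0.01,0],[0.0735,-0.0005,0.03,0],[0.0735,-0.0005,0.03,0]]'; python3 -c "
from h import *
print(go([.4785,.0975,-.030]))"
```

```text
time: 7.25
eef_pos: [0.4754, 0.0971, 0.0595]
ee_rot: [0.977, 0.212, -0.003, -0.0]
ft_force: [-1.8, 0.1, -1.4]
width: 0.664
gripper_force: 19.9
[0.0035 0.0011 0.0895]
```

```bash
python3 -m crank '[[0.001,0.0005,0.02,0],[0.001,0.0005,0.04,0],[0.001,0.0005,0.06,0],[0.001,0.0005,0.075,0],[0.001,0.0005,0.082,0],[0.001,0.0005,0.086,0],[0.001,0.0005,0.087,0],[0.001,0.0005,0.087,0]]'; python3 -c "
from h import *
print(go([.4785,.0975,-.030]))"
```

```text
time: 7.92
eef_pos: [0.4796, 0.0988, -0.0231]
ee_rot: [0.977, 0.213, 0.0, 0.0]
ft_force: [-0.3, 0.9, -1.1]
width: 0.669
gripper_force: 19.9
[-0.0015  0.0007  0.0069]
```

```bash
python3 -m crank '[[-0.001,0.0005,0.004,0],[-0.001,0.0005,0.007,0],[-0.001,0.0005,0.007,0],[-0.001,0.0005,0.007,0]]';python3 -m crank '[[0,0,0,0],[0,0,0,0],[0,0,0,0],[0,0,0,0],[0,0,0,0]]' 1.0; python3 -m crank '[[0,0,-0.03,0],[0,0,-0.07,0],[0,0,-0.11,0],[0,0,-0.14,0],[0,0,-0.14,0]]'; python3 -c "
from h import *
print(go([.6484,.2033,.11]))"
```

```text
time: 8.25
eef_pos: [0.4786, 0.0981, -0.0306]
ee_rot: [0.977, 0.213, 0.0, 0.0]
ft_force: [0.5, -0.1, 0.3]
width: 0.67
gripper_force: 20.0
time: 8.67
eef_pos: [0.4785, 0.0981, -0.0307]
ee_rot: [0.977, 0.213, 0.0, 0.0]
ft_force: [-1.0, 0.5, -0.1]
width: 0.944
gripper_force: 0.0
time: 9.08
eef_pos: [0.482, 0.0992, 0.1155]
ee_rot: [0.977, 0.213, 0.005, 0.001]
ft_force: [1.3, 0.3, 0.2]
width: 0.998
gripper_force: 0.0
[ 0.1946 -0.0255  0.0071]
```

```bash
python3 -m crank '[[0.04,-0.01,0,0],[0.08,-0.02,0,0],[0.115,-0.025,0,0],[0.12,-0.025,0,0],[0.12,-0.025,0,0],[0.12,-0.025,0,0]]'; python3 - <<'E'
from h import *
w=bot.calibration("wrist");im=bot.get_image("wrist")
t=px(w,[.6484,.2033,.014]);print(t,bot.get_obs()["eef_pos"],go([.6484,.2033,.11]))
x0,y0=int(t[0])-60,max(0,int(t[1])-50);print(x0,y0)
a=cv2.resize(im[y0:y0+100,x0:x0+120],None,fx=5,fy=5,interpolation=cv2.INTER_CUBIC)
cv2.imwrite("pics/w5.png",a[...,::-1])
E
```

```text
time: 9.58
eef_pos: [0.5766, 0.1706, 0.1086]
ee_rot: [0.977, 0.213, -0.001, -0.0]
ft_force: [-0.2, -0.7, -0.0]
width: 1.002
gripper_force: 0.0
[258.67656923 100.55077835] [0.57650015 0.17011733 0.10899013] [ 0.0792 -0.0003 -0.0011]
198 50
```

View pics/w5.png

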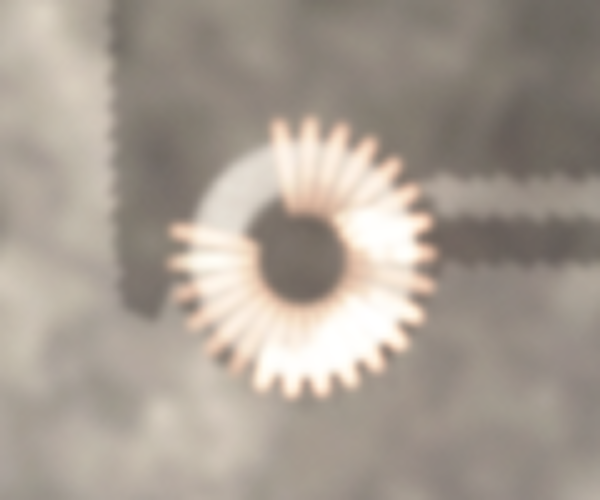

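The choke spans 168..438 by 116..398 in the crop, so its centre is at (258.2,101.0), under 1 px from prediction. Descending.

```bash
python3 -m crank '[[0.04,0,0,0],[0.075,0,0,0],[0.079,0,0.02,0],[0.079,0,0.06,0],[0.079,0,0.09,0],[0.079,0,0.12,0],[0.079,0,0.13,0],[0.079,0,0.13,0]]'; python3 -c "
from h import *
print(go([.6484,.2033,-.035]))"
```

```text
time: 10.3
eef_pos: [0.647, 0.2018, -0.023]
ee_rot: [0.977, 0.213, -0.002, 0.001]
ft_force: [1.2, 0.2, 0.5]
width: 0.999
gripper_force: 0.0
[ 0.002  -0.0008  0.012 ]
```

```bash
python3 -m crank '[[0.001,0,0.006,0],[0.001,0,0.012,0],[0.001,0,0.012,0]]'; python3 -m crank '[[0,0,0,0],[0,0,0,0],[0,0,0,0],[0,0,0,0],[0,0,0,0],[0,0,0,0],[0,0,0,0],[0,0,0,0]]' 0.3 30
```

```text
time: 10.55
eef_pos: [0.6505, 0.204, -0.032]
ee_rot: [0.977, 0.213, 0.001, 0.0]
ft_force: [0.3, 0.2, 0.5]
width: 1.0
gripper_force: 0.0
time: 11.22
eef_pos: [0.65, 0.2041, -0.0327]
ee_rot: [0.977, 0.213, -0.0, -0.0]
ft_force: [-0.4, 0.5, 0.2]
width: 0.479
gripper_force: 0.4
```

```bash
python3 -m crank '[[0,0,0,0],[0,0,0,0]]'; python3 -m crank '[[0,0,-0.03,0],[0,0,-0.07,0],[0,0,-0.11,0],[0,0,-0.14,0],[0,0,-0.14,0],[0,0,-0.14,0]]'; python3 - <<'E'
from h import *
w=bot.calibration("wrist");im=bot.get_image("wrist");o=bot.get_obs();R=rot(o["ee_rot"])
print(o["eef_pos"], px(w,o["eef_pos"]+R@[0,0,-.05]), px(w,o["eef_pos"]+R@[-.0018,0,-.05]),go([.480,.0982,o["eef_pos"][2]]))
cv2.imwrite("pics/w6.png",cv2.resize(im[190:310,180:340],None,fx=4,fy=4,interpolation=cv2.INTER_CUBIC)[...,::-1])
E
```

```text
time: 11.38
eef_pos: [0.65, 0.204, -0.0327]
ee_rot: [0.977, 0.213, -0.0, 0.0]
ft_force: [0.4, 0.6, 0.4]
width: 0.459
gripper_force: 30.0
time: 11.88
eef_pos: [0.6511, 0.2045, 0.1093]
ee_rot: [0.977, 0.213, 0.002, -0.0]
ft_force: [-0.3, -0.2, -2.7]
width: 0.458
gripper_force: 30.0
[0.65000019 0.20385721 0.10717444] [258.45759809 248.99343059] [258.46195974 252.08542075] [-0.1985  0.0254 -0.    ]
```

View pics/w6.png

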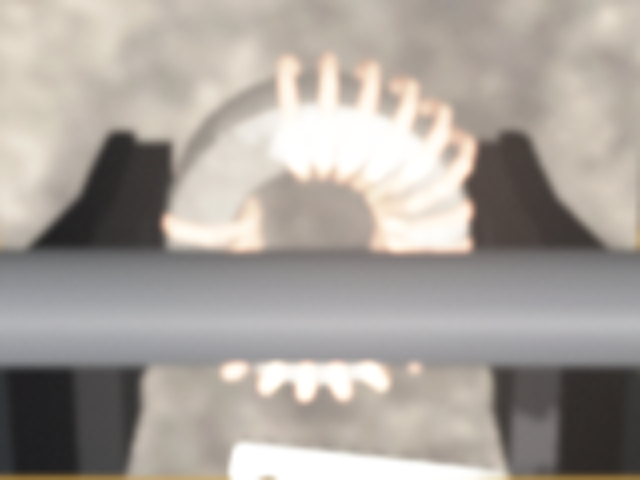

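The choke is held centred near (260.3,247). Carrying it to the stud.

```bash
python3 -m crank '[[-0.04,0.005,0,0],[-0.08,0.01,0,0],[-0.12,0.015,0,0],[-0.16,0.02,0,0],[-0.19,0.025,0,0],[-0.2,0.025,0,0],[-0.2,0.025,0.02,0],[-0.2,0.025,0.02,0]]'; python3 -c "
from h import *
print(go([.4785,.098,-.0185]))"
```

```text
time: 12.6
eef_pos: [0.4761, 0.0967, 0.084]
ee_rot: [0.977, 0.212, -0.002, 0.0]
ft_force: [-0.9, 1.2, -1.7]
width: 0.464
gripper_force: 30.0
[ 3.200e-03 -1.000e-04  1.025e-01]
```

```bash
python3 -m crank '[[0,0,0.02,0],[0,0,0.04,0],[0,0,0.06,0],[0,0,0.08,0],[0,0,0.09,0],[0,0,0.094,0],[0,0,0.094,0],[0,0,0.094,0]]'; python3 -c "
from h import *
print(go([.4785,.098,-.0185]))"
```

```text
time: 13.27
eef_pos: [0.479, 0.0985, -0.0062]
ee_rot: [0.977, 0.213, 0.0, -0.0]
ft_force: [0.9, -0.2, -0.9]
width: 0.461
gripper_force: 30.0
[-0.0007  0.0003  0.0123]
```

```bash
python3 -m crank '[[-0.0005,0,0.006,0],[-0.0005,0,0.01,0],[-0.0005,0,0.012,0],[-0.0005,0,0.012,0],[-0.0005,0,0.012,0]]';python3 -m crank '[[0,0,0,0],[0,0,0,0],[0,0,0,0],[0,0,0,0],[0,0,0,0],[0,0,0,0]]' 1.0; python3 -m crank '[[0,0,-0.03,0],[0,0,-0.07,0],[0,0,-0.11,0],[0,0,-0.14,0],[0,0,-0.14,0]]'; python3 -c "
from h import *
print(go([.6809,.0387,.11]))"
```

```text
time: 13.68
eef_pos: [0.4781, 0.0979, -0.0186]
ee_rot: [0.977, 0.213, 0.0, 0.0]
ft_force: [-0.6, 0.4, -1.1]
width: 0.46
gripper_force: 30.0
time: 14.18
eef_pos: [0.4781, 0.0979, -0.0187]
ee_rot: [0.977, 0.213, 0.0, 0.0]
ft_force: [0.7, 0.2, 0.9]
width: 0.832
gripper_force: 0.0
time: 14.6
eef_pos: [0.4815, 0.0989, 0.1275]
ee_rot: [0.977, 0.213, 0.005, 0.001]
ft_force: [1.3, -0.1, -0.2]
width: 0.996
gripper_force: 0.0
[0.1561 0.1377 0.0193]
```

```bash
python3 -m crank '[[0.02,0.035,0.005,0],[0.04,0.07,0.01,0],[0.06,0.105,0.015,0],[0.08,0.135,0.02,0],[0.08,0.1375,0.02,0],[0.08,0.1375,0.02,0],[0.08,0.1375,0.02,0]]'; python3 - <<'E'
from h import *
w=bot.calibration("wrist");im=bot.get_image("wrist")
t=px(w,[.6809,.0387,.007]);im2=im.copy()
h=cv2.cvtColor(im,cv2.COLOR_RGB2HSV); 
b=blob(im,(0,150,80),(8,255,255),t);p=at(w,*b[0],.006)
print(t,b,p,go([p[0],p[1],-.037]))
E
```

```text
time: 15.18
eef_pos: [0.6075, 0.0069, 0.1009]
ee_rot: [0.977, 0.213, -0.0, -0.0]
ft_force: [0.4, 0.2, 0.5]
width: 0.999
gripper_force: 0.0
[260.33326827  99.3291274 ] ((np.float64(259.0), np.float64(98.5)), (np.int32(49), np.int32(52)), (259.5, 98.5)) [0.68108235 0.04011231 0.006     ] [0.0806 0.0011 0.1384]
```

```bash
python3 -m crank '[[0.04,0,0,0],[0.075,0,0,0],[0.08,0,0.02,0],[0.08,0,0.06,0],[0.08,0,0.09,0],[0.08,0,0.12,0],[0.08,0,0.128,0],[0.08,0,0.128,0]]'; python3 -m crank '[[0,0,0,0],[0,0,0,0]]'; python3 -c "
from h import *
print(go([.6811,.0401,-.037]))"
```

```text
time: 15.9
eef_pos: [0.6786, 0.0402, -0.0283]
ee_rot: [0.977, 0.213, -0.002, -0.0]
ft_force: [0.5, 0.8, 0.8]
width: 1.002
gripper_force: 0.0
time: 16.07
eef_pos: [0.6823, 0.04, -0.0238]
ee_rot: [0.977, 0.213, 0.002, 0.0]
ft_force: [-0.0, -0.4, -0.2]
width: 1.001
gripper_force: 0.0
[-0.0011 -0.0006  0.0132]
```

```bash
python3 -m crank '[[-0.001,-0.0005,0.006,0],[-0.001,-0.0005,0.01,0],[-0.001,-0.0005,0.01,0],[-0.001,-0.0005,0.01,0]]'; python3 -m crank '[[0,0,0,0],[0,0,0,0]]'
```

```text
time: 16.4
eef_pos: [0.6795, 0.0393, -0.0367]
ee_rot: [0.977, 0.213, -0.0, 0.0]
ft_force: [-0.0, -0.1, 0.5]
width: 1.001
gripper_force: 0.0
time: 16.57
eef_pos: [0.6798, 0.0394, -0.0365]
ee_rot: [0.977, 0.213, 0.0, 0.0]
ft_force: [-0.1, 1.0, 0.4]
width: 1.006
gripper_force: 0.0
```

```bash
python3 -m crank '[[0.001,0,0,0],[0.001,0,0,0],[0.001,0,0,0],[0.001,0,0,0],[0.001,0,0,0],[0.001,0,0,0],[0.001,0,0,0],[0.001,0,0,0]]' 0.4 15; python3 -m crank '[[0,0,0,0],[0,0,-0.03,0],[0,0,-0.07,0],[0,0,-0.11,0],[0,0,-0.145,0],[0,0,-0.15,0],[0,0,-0.15,0]]'; python3 - <<'E'
from h import *
w=bot.calibration("wrist");im=bot.get_image("wrist");o=bot.get_obs();R=rot(o["ee_rot"])
t=px(w,o["eef_pos"]+R@[0,0,-.043]); print(t,blob(im,(0,150,80),(8,255,255),t),go([.4785,.098,.0]))
E
```

```text
time: 17.23
eef_pos: [0.6805, 0.0398, -0.0367]
ee_rot: [0.977, 0.213, -0.0, 0.0]
ft_force: [0.2, 0.6, -0.4]
width: 0.495
gripper_force: 15.0
time: 17.82
eef_pos: [0.6823, 0.0402, 0.1167]
ee_rot: [0.977, 0.213, 0.003, 0.0]
ft_force: [0.6, 1.0, -0.7]
width: 0.495
gripper_force: 15.0
[257.8977367 243.4124314] ((np.float64(259.5), np.float64(228.0)), (np.int32(80), np.int32(49)), (259.5, 241.5)) [-0.1601 -0.1372  0.1136]
```

```bash
python3 -m crank '[[-0.03,-0.026,0,0],[-0.06,-0.052,0,0],[-0.09,-0.078,0,0],[-0.12,-0.104,0,0],[-0.15,-0.13,0,0],[-0.16,-0.137,0,0],[-0.16,-0.137,0.02,0],[-0.16,-0.137,0.02,0]]'; python3 -m crank '[[0,0,0.02,0],[0,0,0.04,0],[0,0,0.06,0],[0,0,0.07,0],[0,0,0.07,0],[0,0,0.07,0]]'; python3 -c "
from h import *
print(go([.4785,.098,-.006]))"
```

```text
time: 18.53
eef_pos: [0.4749, 0.0969, 0.0896]
ee_rot: [0.977, 0.213, -0.003, 0.0]
ft_force: [-0.3, -0.1, -0.5]
width: 0.492
gripper_force: 15.0
time: 19.03
eef_pos: [0.4778, 0.0979, 0.023]
ee_rot: [0.977, 0.213, -0.001, -0.0]
ft_force: [-0.2, -0.0, 0.4]
width: 0.493
gripper_force: 15.0
[0.0008 0.0002 0.029 ]
```

```bash
python3 -m crank '[[0,0,0.012,0],[0,0,0.02,0],[0,0,0.025,0],[0,0,0.027,0],[0,0,0.027,0],[0,0,0.027,0]]'; python3 -c "
from h import *
print(go([.4785,.098,-.006]))"
```

```text
time: 19.53
eef_pos: [0.4782, 0.098, -0.0036]
ee_rot: [0.977, 0.213, 0.0, 0.0]
ft_force: [0.5, 0.3, -0.4]
width: 0.491
gripper_force: 15.0
[0.0003 0.0001 0.0024]
```

```bash
python3 -m crank '[[0,0,0.002,0],[0,0,0.003,0],[0,0,0.003,0],[0,0,0.003,0]]'; python3 -m crank '[[0,0,0,0],[0,0,0,0],[0,0,0,0],[0,0,0,0],[0,0,0,0]]' 0.8; python3 -m crank '[[0,0,-0.03,0],[0,0,-0.07,0],[0,0,-0.11,0],[0,0,-0.14,0],[0,0,-0.14,0]]'; python3 -c "
from h import *
print(go([.3677,.2898,.11]))"
```

```text
time: 19.87
eef_pos: [0.4781, 0.0979, -0.0067]
ee_rot: [0.977, 0.213, 0.0, 0.0]
ft_force: [-0.0, -0.2, 0.3]
width: 0.495
gripper_force: 15.0
time: 20.28
eef_pos: [0.4781, 0.0979, -0.0067]
ee_rot: [0.977, 0.213, 0.0, 0.0]
ft_force: [0.4, -0.2, 0.5]
width: 0.758
gripper_force: 0.0
time: 20.7
eef_pos: [0.4814, 0.0989, 0.1395]
ee_rot: [0.977, 0.213, 0.005, 0.001]
ft_force: [0.5, -0.0, 0.6]
width: 0.8
gripper_force: 0.0
[-0.0243 -0.221   0.0285]
```

```bash
python3 -m crank '[[-0.015,-0.04,0.005,0],[-0.03,-0.08,0.01,0],[-0.04,-0.12,0.015,0],[-0.05,-0.16,0.02,0],[-0.06,-0.195,0.025,0],[-0.074,-0.22,0.028,0],[-0.074,-0.22,0.028,0]]' 1.0; python3 -m crank '[[0,0,0,0],[0,0,0,0]]';python3 - <<'E'
from h import *
w=bot.calibration("wrist");im=bot.get_image("wrist")
t=px(w,[.3677,.2898,.006])
x0,y0=int(t[0])-40,int(t[1])-40; a=im[y0:y0+80,x0:x0+80]
g=cv2.cvtColor(a,cv2.COLOR_RGB2GRAY); print(np.percentile(g,[5,25,50,75,90,97]))
th,_=cv2.threshold(g,0,255,cv2.THRESH_OTSU)
b=blob(a,(0,0,int(th)),(180,70,255)); q=np.array(b[0])+[x0,y0]; p=at(w,*q,.005)
print(t,th,b,q,p,go([p[0],p[1],-.037]))
cv2.imwrite("pics/w7.png",cv2.resize(a,None,fx=5,fy=5)[...,::-1])
E
```

```text
time: 21.28
eef_pos: [0.3148, 0.2707, 0.1048]
ee_rot: [0.976, 0.216, -0.0, 0.0]
ft_force: [-0.2, -0.3, 0.9]
width: 0.999
gripper_force: 0.0
time: 21.45
eef_pos: [0.3199, 0.2666, 0.1053]
ee_rot: [0.977, 0.213, 0.0, 0.0]
ft_force: [0.2, -0.4, 0.4]
width: 0.999
gripper_force: 0.0
[ 64.  95. 133. 152. 235. 254.]
[257.13330402 129.32434394] 179.0 ((np.float64(40.0), np.float64(40.0)), (np.int32(37), np.int32(37)), (40.416297912597656, 40.18281936645508)) [257. 129.] [0.36786721 0.29002007 0.005     ] [ 0.0531 -0.0017  0.1423]
```

```bash
python3 -m crank '[[0.04,-0.002,0,0],[0.053,-0.002,0.02,0],[0.053,-0.002,0.06,0],[0.053,-0.002,0.09,0],[0.053,-0.002,0.12,0],[0.053,-0.002,0.132,0],[0.053,-0.002,0.132,0],[0.053,-0.002,0.132,0]]'; python3 -c "
from h import *
print(go([.3679,.2900,-.037]))"
```

```text
time: 22.17
eef_pos: [0.3671, 0.291, -0.0263]
ee_rot: [0.977, 0.212, -0.0, -0.0]
ft_force: [-0.5, 0.2, 1.5]
width: 1.0
gripper_force: 0.0
[0.0003 0.0012 0.0107]
```

```bash
python3 -m crank '[[0,0.0005,0.006,0],[0,0.0005,0.01,0],[0,0.0005,0.0105,0],[0,0.0005,0.0105,0]]'; python3 -m crank '[[0,0,0,0],[0,0,0,0],[0,0,0,0],[0,0,0,0],[0,0,0,0],[0,0,0,0],[0,0,0,0],[0,0,0,0]]' 0.25 20;python3 -m crank '[[0,0,0,0],[0,0,0,0],[0,0,0,0]]'
```

```text
time: 22.5
eef_pos: [0.3673, 0.2906, -0.0368]
ee_rot: [0.977, 0.213, 0.0, 0.0]
ft_force: [0.3, -0.8, 0.2]
width: 0.998
gripper_force: 0.0
time: 23.17
eef_pos: [0.3668, 0.2906, -0.0373]
ee_rot: [0.977, 0.213, -0.0, 0.0]
ft_force: [-0.9, -0.3, -0.7]
width: 0.481
gripper_force: 0.0
time: 23.42
eef_pos: [0.3669, 0.2906, -0.0373]
ee_rot: [0.977, 0.213, -0.0, 0.0]
ft_force: [-0.7, 0.0, 0.3]
width: 0.376
gripper_force: 20.0
```

```bash
python3 -m crank '[[0,0,-0.03,0],[0,0,-0.07,0],[0,0,-0.11,0],[0,0,-0.145,0],[0,0,-0.15,0],[0,0,-0.15,0]]'; python3 - <<'E'
from h import *
print(bot.get_obs()["width"],go([.478,.098,.0]))
E
```

```text
time: 23.92
eef_pos: [0.3683, 0.2914, 0.1149]
ee_rot: [0.977, 0.213, 0.002, -0.0]
ft_force: [0.2, 0.1, -1.1]
width: 0.378
gripper_force: 20.0
0.3782831346495217 [0.0189 0.2214 0.1152]
```

```bash
python3 -m crank '[[0.003,0.04,0,0],[0.006,0.08,0,0],[0.009,0.12,0,0],[0.012,0.16,0,0],[0.015,0.2,0,0],[0.019,0.221,0,0],[0.019,0.221,0.01,0],[0.019,0.221,0.02,0]]'; python3 -m crank '[[0,0,0.02,0],[0,0,0.04,0],[0,0,0.055,0],[0,0,0.065,0],[0,0,0.065,0],[0,0,0.065,0]]'; python3 -c "
from h import *
print(go([.478,.098,.0]))"
```

```text
time: 24.58
eef_pos: [0.4757, 0.0964, 0.0908]
ee_rot: [0.977, 0.211, -0.001, -0.0]
ft_force: [-0.5, -0.7, -1.3]
width: 0.376
gripper_force: 20.0
time: 25.08
eef_pos: [0.4751, 0.0984, 0.0272]
ee_rot: [0.977, 0.214, -0.001, -0.0]
ft_force: [-0.1, -0.4, 0.0]
width: 0.377
gripper_force: 20.0
[0.0025 0.0016 0.0272]
```

```bash
python3 -m crank '[[0.002,0.0005,0.01,0],[0.002,0.0005,0.018,0],[0.002,0.0005,0.024,0],[0.002,0.0005,0.025,0],[0.002,0.0005,0.025,0],[0.002,0.0005,0.025,0]]'; python3 -c "
from h import *
print(go([.478,.098,.0]))"
```

```text
time: 25.58
eef_pos: [0.4782, 0.0979, 0.0029]
ee_rot: [0.977, 0.213, 0.0, -0.0]
ft_force: [-0.3, -0.4, -0.1]
width: 0.377
gripper_force: 20.0
[-0.0001 -0.0001  0.0029]
```

```bash
python3 -m crank '[[0,0,0.002,0],[0,0,0.003,0],[0,0,0.003,0],[0,0,0.003,0]]'; python3 -m crank '[[0,0,0,0],[0,0,0,0],[0,0,0,0],[0,0,0,0],[0,0,0,0]]' 0.6; python3 -m crank '[[0,0,-0.03,0],[0,0,-0.07,0],[0,0,-0.11,0],[0,0,-0.13,0],[0,0,-0.13,0]]'; python3 -c "
from h import *
print(go([.524,-.287,.11]))"
```

```text
time: 25.92
eef_pos: [0.4781, 0.0979, -0.0002]
ee_rot: [0.977, 0.213, 0.0, 0.0]
ft_force: [-0.4, 0.7, 0.2]
width: 0.374
gripper_force: 20.0
time: 26.33
eef_pos: [0.4781, 0.0979, -0.0002]
ee_rot: [0.977, 0.213, 0.0, 0.0]
ft_force: [0.4, 1.0, -0.4]
width: 0.584
gripper_force: 0.0
time: 26.75
eef_pos: [0.4808, 0.0987, 0.1347]
ee_rot: [0.977, 0.213, 0.004, 0.001]
ft_force: [0.3, 0.6, 0.7]
width: 0.598
gripper_force: 0.0
[-0.1213  0.3687  0.0249]
```

```bash
python3 -m crank '[[-0.02,0.036,0,0],[-0.04,0.072,0,0],[-0.06,0.108,0,0],[-0.08,0.144,0,0],[-0.1,0.18,0,0],[-0.12,0.216,0,0],[-0.14,0.252,0,0],[-0.16,0.288,0,0]]' 1.0;python3 -m crank '[[-0.02,0.036,0.01,0],[-0.035,0.07,0.02,0],[-0.035,0.077,0.02,0],[-0.035,0.077,0.02,0],[-0.035,0.077,0.02,0]]'; python3 - <<'E'
from h import *
w=bot.calibration("wrist");im=bot.get_image("wrist")
t=px(w,[.524,-.287,.03]);b=blob(im,(20,120,60),(35,255,255),t);p=at(w,*b[0],.03)
print(t,b,p,bot.get_obs()["eef_pos"],go([p[0],p[1],-.03]))
it=bot.get_image("top"); A=cv2.resize(it[196:246,210:260],None,fx=7,fy=7,interpolation=cv2.INTER_CUBIC)
i=im[max(0,int(b[0][1])-35):,int(b[0][0])-35:][:70,:70]; s=bot.get_image("side")[150:200,215:275]
cv2.imwrite("pics/c8.png",np.hstack([A,cv2.resize(s,(420,350),interpolation=cv2.INTER_CUBIC)])[...,::-1])
E
```

```text
time: 27.42
eef_pos: [0.4514, -0.2325, 0.1294]
ee_rot: [0.977, 0.213, -0.0, 0.0]
ft_force: [0.5, 0.5, 0.5]
width: 0.989
gripper_force: 0.0
time: 27.83
eef_pos: [0.4525, -0.3143, 0.1091]
ee_rot: [0.977, 0.213, -0.0, -0.001]
ft_force: [-0.4, 0.3, 0.2]
width: 0.996
gripper_force: 0.0
[264.16384436 103.12479285] ((np.float64(268.0), np.float64(105.5)), (np.int32(31), np.int32(32)), (268.2918701171875, 105.35279083251953)) [ 0.52358541 -0.29084686  0.03      ] [ 0.45284459 -0.31364688  0.10957872] [0.0738 0.0089 0.1396]
```

View pics/c8.png

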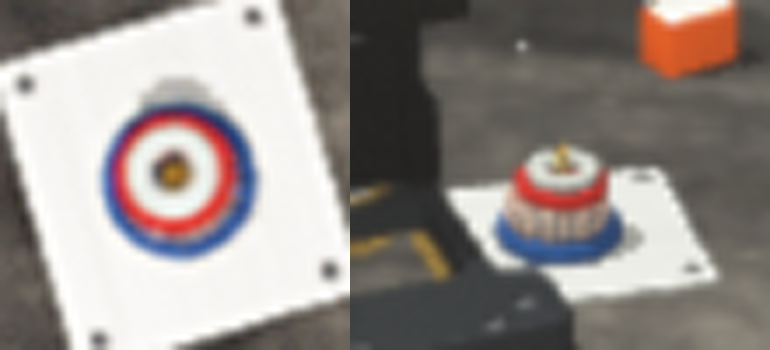

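The stack is flat and centred: blue, choke, red and washer, with the stud tip in the middle at (173,173) of the crop. Now the cap.

```bash
python3 -m crank '[[0.04,0.008,0,0],[0.073,0.008,0,0],[0.074,0.008,0.02,0],[0.074,0.008,0.05,0],[0.074,0.008,0.08,0],[0.074,0.008,0.105,0],[0.074,0.008,0.12,0],[0.074,0.008,0.125,0]]'; python3 -m crank '[[0,0,0,0],[0,0,0,0]]'; python3 -c "
from h import *
print(go([.5236,-.2906,-.03]))"
```

```text
time: 28.65
eef_pos: [0.5218, -0.2896, -0.0175]
ee_rot: [0.977, 0.214, -0.001, -0.001]
ft_force: [-0.4, -0.1, 0.3]
width: 1.005
gripper_force: 0.0
time: 28.82
eef_pos: [0.524, -0.2913, -0.014]
ee_rot: [0.977, 0.213, 0.001, 0.0]
ft_force: [-0.2, -0.6, 0.3]
width: 0.997
gripper_force: 0.0
[-0.     -0.0008  0.016 ]
```

```bash
python3 -m crank '[[0,-0.001,0.008,0],[0,-0.001,0.015,0],[0,-0.001,0.015,0],[0,-0.001,0.015,0]]'; python3 -m crank '[[0,0,0,0],[0,0,0,0],[0,0,0,0],[0,0,0,0],[0,0,0,0],[0,0,0,0],[0,0,0,0],[0,0,0,0]]' 0.15 15;python3 -m crank '[[0,0,0,0],[0,0,0,0],[0,0,0,0],[0,0,0,0],[0,0,0,0],[0,0,0,0]]'
```

```text
time: 29.15
eef_pos: [0.5225, -0.2906, -0.0304]
ee_rot: [0.977, 0.213, -0.0, -0.0]
ft_force: [0.8, 0.3, -0.3]
width: 1.002
gripper_force: 0.0
time: 29.82
eef_pos: [0.5227, -0.2908, -0.0302]
ee_rot: [0.977, 0.213, 0.0, 0.0]
ft_force: [-0.8, -0.3, -0.2]
width: 0.481
gripper_force: 0.0
time: 30.32
eef_pos: [0.5227, -0.2908, -0.0302]
ee_rot: [0.977, 0.213, 0.0, 0.0]
ft_force: [0.3, -0.2, -0.4]
width: 0.294
gripper_force: 15.0
```

```bash
python3 -m crank '[[0,0,-0.03,0],[0,0,-0.07,0],[0,0,-0.11,0],[0,0,-0.14,0],[0,0,-0.145,0],[0,0,-0.145,0]]'; python3 - <<'E'
from h import *
w=bot.calibration("wrist");im=bot.get_image("wrist");o=bot.get_obs();R=rot(o["ee_rot"])
t=px(w,o["eef_pos"]+R@[0,0,-.06]);print(t,blob(im,(20,120,60),(35,255,255),t),go([.4777,.098,.02]))
E
```

```text
time: 30.82
eef_pos: [0.5241, -0.2914, 0.1174]
ee_rot: [0.977, 0.213, 0.002, 0.002]
ft_force: [-0.2, 0.6, -0.8]
width: 0.3
gripper_force: 15.0
[256.6838864  256.92616169] ((np.float64(258.5), np.float64(233.0)), (np.int32(52), np.int32(39)), (258.88543701171875, 241.17160034179688)) [ 0.1205 -0.3727  0.0947]
```

```bash
python3 -m crank '[[0.012,-0.037,0,0],[0.024,-0.074,0,0],[0.036,-0.111,0,0],[0.048,-0.148,0,0],[0.06,-0.185,0,0],[0.072,-0.222,0,0],[0.084,-0.259,0,0],[0.096,-0.296,0,0]]'; python3 -m crank '[[0.012,-0.037,0,0],[0.024,-0.074,0,0],[0.0245,-0.0765,0,0],[0.0245,-0.0765,0.01,0],[0.0245,-0.0765,0.02,0],[0.0245,-0.0765,0.02,0]]'; python3 -c "
from h import *
print(go([.4777,.098,.0128]))"
```

```text
time: 31.53
eef_pos: [0.4851, 0.0199, 0.1129]
ee_rot: [0.977, 0.213, -0.001, -0.0]
ft_force: [-0.2, 0.7, -0.3]
width: 0.299
gripper_force: 15.0
time: 32.03
eef_pos: [0.4756, 0.096, 0.0912]
ee_rot: [0.977, 0.212, -0.003, -0.0]
ft_force: [-1.4, -1.0, -1.6]
width: 0.3
gripper_force: 15.0
[ 0.0031 -0.0008  0.0784]
```

```bash
python3 -m crank '[[0.001,-0.0005,0.01,0],[0.001,-0.0005,0.025,0],[0.001,-0.0005,0.04,0],[0.001,-0.0005,0.045,0],[0.001,-0.0005,0.045,0],[0.001,-0.0005,0.045,0]]'; python3 -c "
from h import *
print(go([.4777,.098,.0128]))"
```

```text
time: 32.53
eef_pos: [0.4781, 0.0986, 0.0497]
ee_rot: [0.977, 0.212, -0.0, -0.0]
ft_force: [1.2, 0.0, -0.1]
width: 0.292
gripper_force: 15.0
[-0.0006  0.0004  0.0369]
```

```bash
python3 -m crank '[[-0.0005,0.0005,0.01,0],[-0.0005,0.0005,0.02,0],[-0.0005,0.0005,0.028,0],[-0.0005,0.0005,0.033,0],[-0.0005,0.0005,0.034,0],[-0.0005,0.0005,0.034,0],[-0.0005,0.0005,0.034,0]]'; python3 -c "
from h import *
print(go([.4777,.098,.0128]))"
```

```text
time: 33.12
eef_pos: [0.478, 0.0985, 0.0159]
ee_rot: [0.977, 0.213, 0.0, -0.0]
ft_force: [-0.6, 1.0, -0.8]
width: 0.295
gripper_force: 15.0
[-0.0005  0.0003  0.0031]
```

```bash
python3 -m crank '[[0,0,0.002,0],[0,0,0.003,0],[0,0,0.003,0],[0,0,0.003,0]]'; python3 -m crank '[[0,0,0,0],[0,0,0,0],[0,0,0,0],[0,0,0,0],[0,0,0,0]]' 0.6; python3 -m crank '[[0,0,-0.02,0],[0,0,-0.06,0],[0,0,-0.1,0],[0,0.04,-0.12,0],[0,0.08,-0.12,0],[0,0.12,-0.12,0],[0,0.16,-0.12,0],[0,0.2,-0.12,0]]'; python3 -m crank '[[0,0.03,0,0],[0,0.03,0,0],[0,0.03,0,0]]';python3 - <<'E'
from h import *
it=bot.get_image("top"); s=bot.get_image("side")
cv2.imwrite("pics/c9.png",np.hstack([cv2.resize(it[196:246,210:260],(350,350),interpolation=cv2.INTER_CUBIC),cv2.resize(s[150:200,215:275],(420,350),interpolation=cv2.INTER_CUBIC)])[...,::-1])
E
```

```text
time: 33.45
eef_pos: [0.4779, 0.0984, 0.0128]
ee_rot: [0.977, 0.213, 0.0, 0.0]
ft_force: [0.2, 0.0, 0.4]
width: 0.297
gripper_force: 15.0
time: 33.87
eef_pos: [0.4779, 0.0984, 0.0128]
ee_rot: [0.977, 0.213, 0.0, 0.0]
ft_force: [-0.6, 0.4, -0.3]
width: 0.564
gripper_force: 0.0
time: 34.53
eef_pos: [0.5616, -0.0858, 0.133]
ee_rot: [0.977, 0.213, 0.0, 0.0]
ft_force: [1.1, -0.1, 0.2]
width: 0.6
gripper_force: 0.0
time: 34.78
eef_pos: [0.5735, -0.1127, 0.1321]
ee_rot: [0.977, 0.211, -0.0, -0.0]
ft_force: [0.3, 0.7, 0.3]
width: 0.601
gripper_force: 0.0
```

View pics/c9.png

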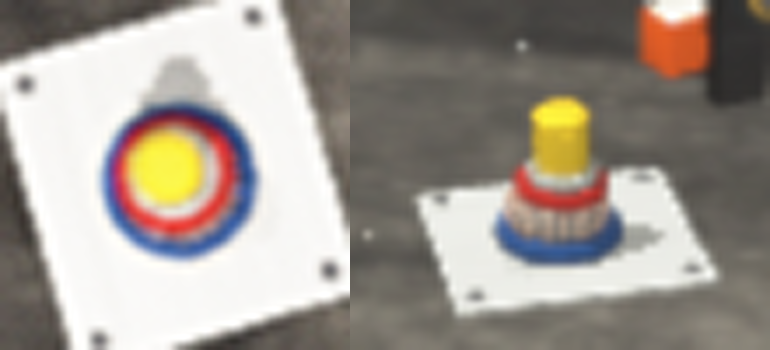

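The finished stack stands upright, with the cap flat on the washer at (560,135) in the crop, and the gripper is clear. Handing in.

```bash
python3 -c "
from bench import bot
print(bot.job_done())"
```

```text
the job is handed in; nothing more can be done
None
```

The choke is mounted on the stud in the order asked (blue pad, choke, red pad, washer, yellow cap), and I handed the job in at about 35 s; the last pictures show the stack upright and the cap seated, the relay and reel were never handled, and no verdict came back.

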